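# Gauge the thermometer well of a heating block

## Task

Push the aluminium heating block along the bed of the depth gauge, well end first, between the rails and under the sprung hold-down roller until it is fully home against the end stop. Then press the red-topped depth rod down into the block's well until it bottoms out, and after that press the yellow-topped stop collar down until it rests on the block's top face, so that the depth stays set. Press gently.

Things in the scene. Friction and masses are not known exactly. Their poses are not given: they have to be found in the camera images.
- alu_block: Loose silver aluminium block, 90 (x) x 54 (y) x 42 mm high, about 0.4 kg, starting on the gauge's bed before the rails, slightly askew. Origin: centre of its underside; x along its length towards the well end, which points to the rails. One round blind well in its top, 17 mm wide, 28 mm deep, centred 20 mm from the origin along +x (25 mm behind the front face).
- gauge: Depth gauge, fixed; place and yaw vary. Origin on the worktop straight below the rod; its x is the way the block is pushed in, z up (mm). Slippery grey bed, top z=18, from x=-160 (72 wide there) to 85. White rails 18 high on the bed, 56.5 apart, from x=-35, with a mouth flaring to 80 at x=-71. End stop face x=25: a home block has its origin at x=-20, y=0, rear face at x=-65.
- gauge_column (a point): Top centre of the gauge's steel column, at gauge x=+63, y=0, z=150 mm. From it a blue bracket (34 mm wide at the column, 28 mm at the rod; z=124 to 146 mm) reaches back to guide the rod, ending at gauge x=-14 mm.
- stirrer_post (a point): Foot of the fixed upright post (590 mm high) of the overhead stirrer to the right of the gauge; never moves. Its base plate lies at world x=0.47 to 0.60, y=0.05 to 0.235 (19 mm high); a clamp screw juts out to x=0.43 at z=0.29, y=0.08, and the white head hangs above z=0.4: pass it well drawn in (x below 0.34). A wall cabinet overhangs y>0.38 from z=0.675 up.
- hold_down (a joint): Hinge of the sprung hold-down arm (rad): 0 down on its stop, growing as the roller is lifted; about 0.06 with a block beneath. It pivots at gauge x=+35, y=+46, z=68 mm; the spring presses the roller down with about 3 N.
- hold_down_roller (a point): Centre of the free-turning black rubber roller, 24 mm thick, 50 mm long along gauge y. At rest at gauge x=-28, y=+3, z=68 mm: its underside is 38 mm above the bed, so the front edge of a 42 mm block pushed in lifts it by itself.
- depth_rod (a joint): Downward travel of the depth rod (m): 0 at its top, at most 0.048. It slides vertically in the bracket with friction (about 2 to 4 N to push it down) and stays where it is left; starts 0 to 4 mm down. With the block home it bottoms in the well at about 0.038.
- rod_tip (a point): Lower end of the 10 mm steel depth rod, on the gauge's vertical axis x=y=0, 70 mm above the worktop when its joint is 0.
- rod_top (a point): Centre of the top face of the depth rod's red push button, 18 mm wide, 128 mm straight above the rod tip; to be pressed straight down.
- stop_collar (a joint): Downward travel of the stop collar along the depth rod (m): 0 at its top, at most 0.025. It rides with the rod by friction (about 1 to 2 N slides it down the rod) and stays where it is left; starts 0 to 8 mm down. Set, it reads about 0.018.
- collar_foot (a point): Centre of the underside of the brass stop collar (24 mm wide) round the depth rod, 46 mm above the rod tip when the collar's joint is 0. It rests on the block's top face when the collar is set.
- collar_pad (a point): Centre of the top face of the stop collar's yellow push pad, 18 mm wide, on a thin post that stands 60 mm to the gauge's -y side of the rod; 87 mm above the collar's underside; to be pressed straight down.
- bore_mouth (a point): Centre of the well's mouth in the block's top face, 42 mm above its underside.
- bore_floor (a point): Centre of the well's flat floor, 14 mm above the block's underside.
Things that resemble listed ones, but are neither listed nor needed, are in the scene too. Leave any green look-alike of the alu_block alone.

How it is judged:
On the way, in this order (a step that is already met when the one before it is completed fails the run):
1. the block is home under the roller, its well under the rod, which is still above it (horizontal distance between bore_mouth and rod_tip below 0.003 m and angle between the x axis of alu_block and the x axis of gauge, either way round below 0.06 rad and z of alu_block in the frame of gauge below 0.021 m and value of joint hold_down above 0.03 rad and z of rod_tip in the frame of bore_mouth above 0.001 m), for 0.2 s.
2. the depth rod has bottomed in the well, the stop collar still clear of the block (z of rod_tip in the frame of bore_floor below 0.002 m and horizontal distance between rod_tip and bore_floor below 0.0035 m and z of collar_foot in the frame of bore_mouth above 0.006 m), for 0.2 s.
3. the stop collar rests on the block's top face (z of collar_foot in the frame of bore_mouth below 0.002 m), for 0.2 s.
At the end, for the whole second after the job is handed in: The block lies flat on the bed, at rest and square between the rails (within 0.06 rad), with the hold-down roller lifted onto it and its well within 3.5 mm of the rod's axis; the rod tip is within 2 mm of the well's floor and the underside of the stop collar within 2 mm of the block's top face (z of rod_tip in the frame of bore_floor below 0.002 m and horizontal distance between rod_tip and bore_floor below 0.0035 m and angle between the x axis of alu_block and the x axis of gauge, either way round below 0.06 rad and z of alu_block in the frame of gauge below 0.021 m and value of joint hold_down above 0.03 rad and z of collar_foot in the frame of bore_mouth below 0.002 m and linear speed of alu_block below 0.01 m/s); the robot touches nothing.
It fails at once if the rod or the stop collar is forced against the block with more than 40 N (contact force between depth_rod and alu_block above 40 N).
It also fails if it takes over 61 s, if anything falls off the work surface, if the arm or the gripper's body presses on something with over 40 N, if the wrist force passes 120 N, or if a joint passes its speed limit or range.

## Robot

A 7-joint arm with a two-finger parallel gripper is mounted at the origin on a cart in front of the work surface, level with it; the furniture and walls round the work are solid. World frame = base frame: x ahead of the robot, y to its left, z up, the work surface at z = 0. Lengths are in m, angles in rad, forces in N, time in s.
With the tool pointing down it reaches from about 0.4 to 0.85 m from the base axis. Payload 4.5 kg.
Tool frame: the origin (TCP) lies at the very end of the fingers, on their centre line; the grasp point (between the pads) lies 19 mm behind it; z points along the fingers, y is the line along which they close (so a half turn about z gives the same grasp; the last joint's range is limited). The gripper opens to 85 mm and grips with 20 to 120 N. Pads are 22 mm wide; open, the fingers measure 114 mm over their backs; the gripper's body (76 mm by 85 mm) begins 54 mm behind the grasp point. The pads swing forward as they close: fully open they stand 13 mm farther back than shut.
Start: joints at [-1.265, 0.689, -0.195, 1.565, 0.157, 0.902, -0.215], TCP at [0.168, 0.602, 0.202] pointing down, gripper open.
Joint ranges: [-3.01, 3.01], [-0.46, 2.08], [-1.47, 1.51], [0.13, 2.56], [-1, 4.14], [0.04, 2.09], [-2.66, 2.66]. Speed limits (rad/s): [2.57, 2.57, 3.14, 3.14, 3.14, 3.14, 3.14].

## Interface

Orientations are given as a unit quaternion [x, y, z, w].
In Python, from workcell import readout, vision, workorder gives the robot as it stands. The module is installed in compiled form; this text tells all that it offers.
- The arm moves only by the tool arm_command, never from a script. Its argument "plan" is a list that holds one entry, the list of rows, each a list of 4 numbers: the shift along the tool's x, y, z in m, then the turn about the tool's z in rad. A call has exactly 5 rows; each row is the pose to reach, as a shift and turn from the pose commanded when the call began, along the tool's axes at that moment; what a row does not reach only later rows make up. A row lasts 1/12 s, in which the tool goes at most 41.7 mm and 7.16 degrees, less where a joint would pass 70% of its speed; a pose out of reach is approached as far as the arm can. A call with a gripper value outside its range is refused whole. "fingers" is the closure, from 0 (fully open) to 1 (shut), set as the call begins (left out, the last holds). The fingers move at their own pace and stop on an object; "newtons" is the grip in N (left out, the last holds). Time passes only in rows, so rows that repeat a pose let the fingers close, or fill a call up. It gives the time, the measured TCP pose, the force, the opening and the grip force at its end, in the units of the state.
- readout.observe(): the state, without advancing time (a new reading comes with each control period).
- vision.snapshot(name): name is "scene" or "top" or "wrist"; returns a dict with "color" (480x640x3 uint8, red, green, blue), "K" (3x3 intrinsics, pixels), "R" (3x3) and "t" (3): a world point X has camera coordinates R X + t. Camera axes: x right, y down, z forward; pixel columns grow to the right and rows downward; lengths in m; the calibration is good to about 2 mm. A picture is of the moment at which its call begins. There is no depth.
- workorder.sign_off(): hands the job in; it is judged then, once.
The state is a dict: "time": time; "q": joint angles; "joint_velocities": joint speeds; "effort": joint torques, N m; "position": TCP position; "eef_rot": TCP orientation; "ft_force": force on the tool from outside, world axes, zero at the start; "wrist_torque": the same for the moment, N m; "grip_width": finger opening in m; "grasp_force": force on a finger pad.
Only numpy, scipy, OpenCV 4.12 (cv2) and the standard library are available. Lean on these libraries where they do the work, as an engineer would, in place of code of your own. Each camera call takes 0.05 s, during which the arm holds its last target. There are 200 camera calls.

## Working session

There is one attempt and no reset: what is moved stays moved. The work goes in short steps, Python scripts to look and compute and a tool call to move; the robot and the scene stay as the last step left them, time stands still between calls to the robot, and variables do not carry over. Pictures are saved under pics/ and viewed, at most 10 in all, crops included, and the job is handed in when it is done.

Besides the shell and the picture viewer there is one more tool, called by a JSON object that holds its "name" and its "arguments", one argument or row to a line. arm_command: Moves the arm, as the interface text tells. Its arguments: {"type":"object","properties":{"plan":{"type":"array"},"fingers":{"type":"number"},"newtons":{"type":"number"}},"required":["plan"]}

```bash
mkdir -p pics; cat > h.py <<'E'
import numpy as np, cv2
from workcell import readout, vision, workorder
def snap(n,f=None):
    s=vision.snapshot(n); s={k:np.array(v) for k,v in s.items()}
    if f: cv2.imwrite('pics/'+f,cv2.cvtColor(s['color'],cv2.COLOR_RGB2BGR)); np.savez('pics/'+f[:-4],**s)
    return s
def ray(s,u,v):
    d=s['R'].T@np.linalg.inv(s['K'])@np.array([u,v,1.]); return -s['R'].T@s['t'],d
def plane(s,u,v,z):
    c,d=ray(s,u,v); return c+d*(z-c[2])/d[2]
def tri(*obs):
    A=np.zeros((3,3));b=np.zeros(3)
    for s,u,v in obs:
        c,d=ray(s,u,v); d=d/np.linalg.norm(d); P=np.eye(3)-np.outer(d,d);A+=P;b+=P@c
    return np.linalg.solve(A,b)
def proj(s,X):
    p=s['K']@(s['R']@np.array(X)+s['t']); return p[:2]/p[2]
def blobs(s,lo,hi,amin=30):
    h=cv2.cvtColor(s['color'],cv2.COLOR_RGB2HSV); m=cv2.inRange(h,np.array(lo),np.array(hi))
    n,l,st,c=cv2.connectedComponentsWithStats(m); return [(st[i].tolist(),c[i].round(1).tolist()) for i in range(1,n) if st[i][4]>=amin]
E
python3 - <<'E'
from h import *
for n in ['scene','top','wrist']:
    s=snap(n,n+'0.png'); print(n,-s['R'].T@s['t'],s['K'][0,0])
o=readout.observe(); print(o)
E
```

```text
scene [ 0.19741354 -0.4871358   0.60429667] 479.254541913509
top [0.56604825 0.27398429 0.97389464] 500.3991670258342
wrist [0.10432574 0.62021345 0.37418459] 430.459770000467
{'time': 0.15, 'q': array([-1.26519191,  0.68980632, -0.19453938,  1.56610196,  0.15733254,
        0.90249406, -0.21508617]), 'joint_velocities': array([ 0.0012887 , -0.00256258, -0.0009224 , -0.00342911, -0.00099346,
        0.0009186 ,  0.00049084]), 'effort': array([-1.88768732e-03, -5.39940083e+01, -1.26850806e+00, -1.58718914e+01,
        9.25531844e-03,  6.46693996e-03,  3.82556749e-06]), 'position': array([0.16769052, 0.60152958, 0.2011601 ]), 'eef_rot': array([ 1.35430606e-01,  9.90786581e-01, -7.06973861e-04, -3.62708345e-05]), 'ft_force': array([ 0.2655945 ,  0.05698774, -0.01736661]), 'wrist_torque': array([ 0.04940649, -0.0169626 ,  0.03018692]), 'grasp_force': 0.0, 'grip_width': 0.08514170057563408}
```

View pics/scene0.png

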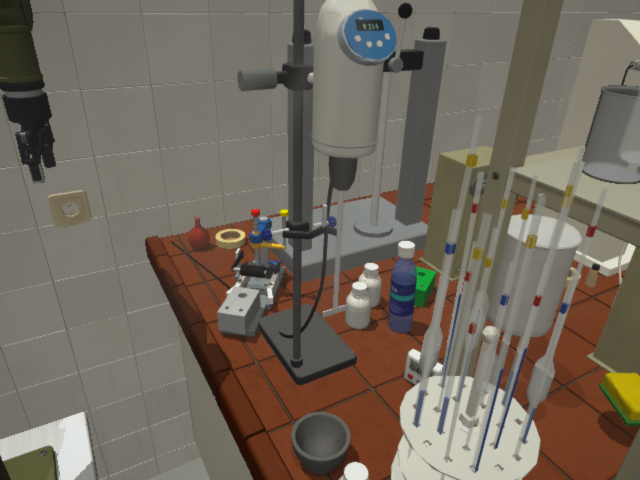

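View pics/top0.png

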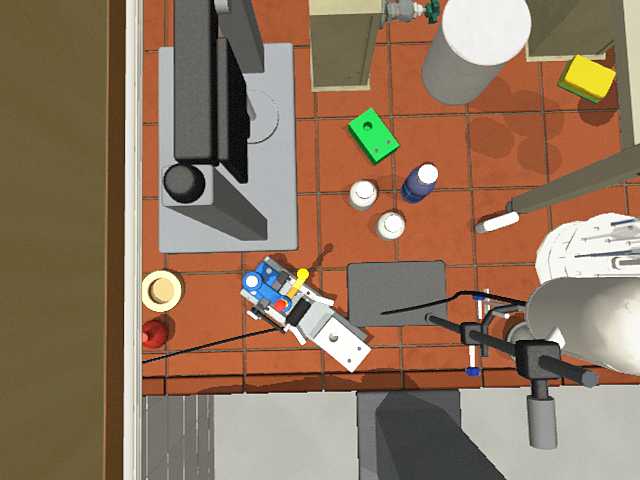

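The scene shows the gauge, with the red button at about (255,213), the yellow pad at (284,213) and the silver block at (240,310). In the top view the block is at about (335,343), red at (281,305), yellow at (303,274) and the column at about (253,282). The candidates for the block are the silver one at top (335,343) on the bed and the green one at (373,135). The silver one fits, since it lies on the bed with its well towards the rails. I'll confirm that in an enlarged crop.

```bash
python3 - <<'E'
from h import *
L=lambda f:dict(np.load('pics/'+f+'.npz'))
t,s,w=L('top0'),L('scene0'),L('wrist0')
for n,i in (('t',t),('s',s)):
    print(n,'red',[b for b in blobs(i,(0,200,120),(4,255,255),20) if b[0][4]<900],'yel',blobs(i,(24,180,150),(34,255,255),20),'blue',blobs(i,(100,140,60),(115,255,255),60))
c=cv2.imread('pics/top0.png')[240:390,220:420]; c=cv2.resize(c,(800,600),interpolation=cv2.INTER_CUBIC); cv2.imwrite('pics/tc.png',c)
E
```

```text
t red [([275, 300, 10, 7, 23], [279.3, 302.2]), ([143, 322, 22, 26, 217], [153.1, 335.9])] yel [([565, 55, 50, 43, 1311], [589.5, 76.1]), ([297, 268, 12, 12, 108], [302.4, 273.7])] blue [([243, 262, 48, 50, 849], [265.1, 284.9]), ([466, 367, 13, 9, 93], [472.5, 371.0])]
s red [([252, 210, 7, 6, 30], [255.0, 211.8])] yel [([280, 209, 8, 6, 37], [283.4, 211.6]), ([606, 373, 34, 39, 793], [627.4, 387.5])] blue [([370, 13, 25, 46, 558], [383.0, 39.5]), ([250, 219, 21, 23, 217], [261.3, 230.9])]
```

View pics/tc.png

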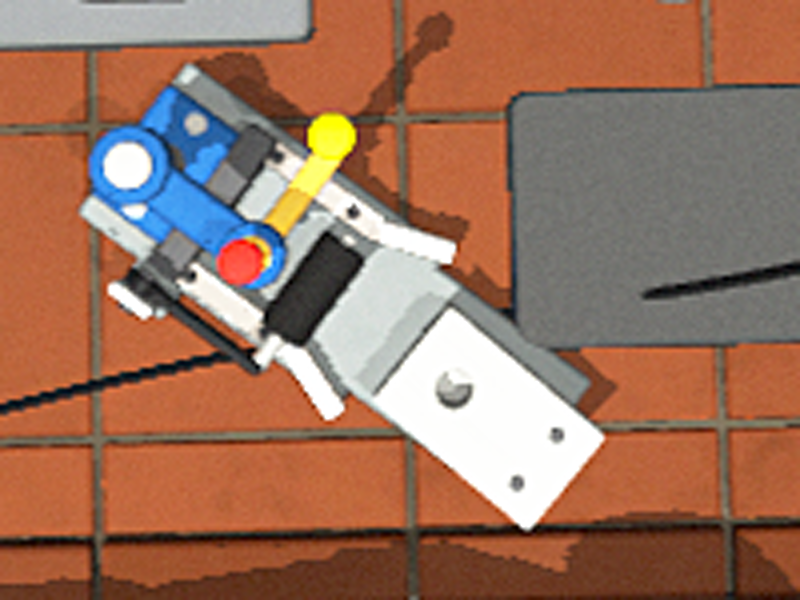

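The crop (4x, offset (220,240)) shows the silver block with its well at crop (455,388), nearer the rails. Its top corners are (604,436), (528,529), (375,393) and (450,306). Red is at (241,262), yellow at (331,137) and the column top at (128,165). This is the listed block.

```bash
cat >> h.py <<'E'
L=lambda f:dict(np.load('pics/'+f+'.npz'))
E
python3 - <<'E'
from h import *
t,s=L('top0'),L('scene0')
pc=lambda u,v:(220+u/4,240+v/4)
hsv=cv2.cvtColor(t['color'],cv2.COLOR_RGB2HSV)
m=((hsv[...,0]<6)|(hsv[...,0]>172))&(hsv[...,1]>190)&(hsv[...,2]>150); m[:295]=0;m[:,:270]=0;m[316:]=0;m[:,295:]=0
print('redt',np.argwhere(m).mean(0)[::-1],m.sum())
R=tri((t,*pc(241,262)),(s,255,212)); Y=tri((t,*pc(331,137)),(s,283.7,211.8))
print('red tri',R,'yel tri',Y)
r=plane(t,*pc(241,262),R[2]);y=plane(t,*pc(331,137),Y[2]);c=plane(t,*pc(128,165),.150)
print(r,y,c,np.linalg.norm((r-y)[:2]),np.linalg.norm((r-c)[:2]))
print('yaw from pad',np.arctan2(*(r-y)[[1,0]])-np.pi/2,'yaw col',np.arctan2(*(c-r)[[1,0]]))
# block top corners z=.060
P=np.array([plane(t,*pc(*p),.060)[:2] for p in [(604,436),(528,529),(375,393),(450,306)]])
print(P, [np.linalg.norm(P[i]-P[i-1]) for i in range(4)])
f=(P[2]+P[3])/2;b=(P[0]+P[1])/2;print('blk c',P.mean(0),'rear',b,'yaw',np.arctan2(*(f-b)[::-1]))
w=plane(t,*pc(455,388),.06);print('well',w)
# height check of block: scene corner rays
cv2.imwrite('pics/sc.png',cv2.resize(cv2.imread('pics/scene0.png')[195:345,200:400],(800,600),interpolation=cv2.INTER_CUBIC))
E
```

```text
redt [279.46938776 303.81632653] 49
red tri [0.52555586 0.34656361 0.19051145] yel tri [0.5729563  0.31014337 0.19653126]
[0.52519664 0.3467241  0.19051145] [0.57265216 0.31028914 0.19653126] [0.563809   0.39615181 0.15      ] 0.05982919760935237 0.06272171244247406
yaw from pad 0.916018647046366 yaw col 0.907631542059219
[[0.43666761 0.19723232]
 [0.39651623 0.23264125]
 [0.45827612 0.29958445]
 [0.49622325 0.26468675]] [np.float64(0.08998318941816359), np.float64(0.05353434479149357), np.float64(0.09108060183539948), np.float64(0.051554184419163256)]
blk c [0.4469208  0.24853619] rear [0.41659192 0.21493678] yaw 0.8365128856704332
well [0.45960132 0.26349078 0.06      ]
```

View pics/sc.png

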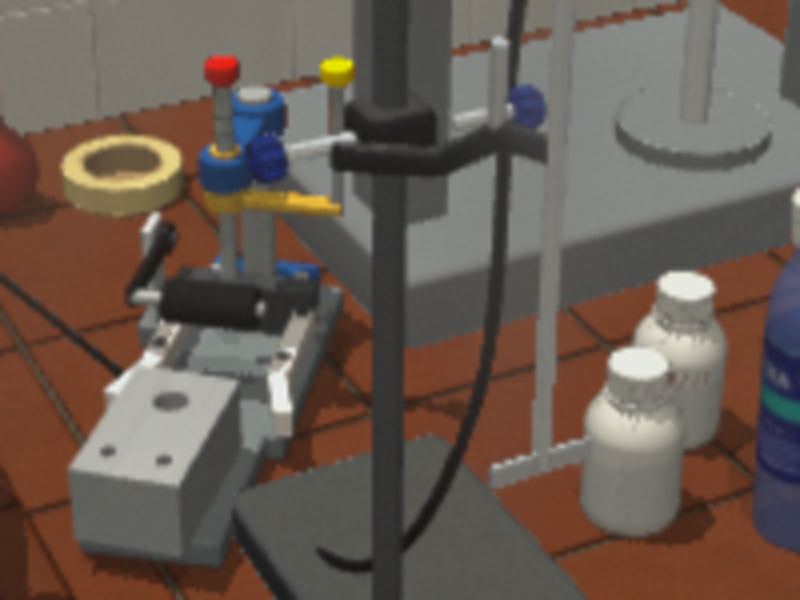

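The crop shows the roller between block and rod, with the red and yellow tops upright above it. The block's top corners are at crop (145,365), (240,378), (180,485) and (72,467). I'll check the heights and work out the first moves.

```bash
cat >> h.py <<'E'
from scipy.spatial.transform import Rotation as Ro
G=np.array([0.5252,0.3465]); YAW=0.912
def g2w(x,y): c,s_=np.cos(YAW),np.sin(YAW); return G+np.array([c*x-s_*y,s_*x+c*y])
def w2g(p): c,s_=np.cos(YAW),np.sin(YAW); d=np.array(p)[:2]-G; return np.array([c*d[0]+s_*d[1],-s_*d[0]+c*d[1]])
def go(x,y,z,yaw=YAW+np.pi):
    o=readout.observe(); R=Ro.from_quat(o['eef_rot']).as_matrix()
    d=R.T@(np.r_[g2w(x,y),z]-o['position']); cy=np.arctan2(R[1,0],R[0,0]); t=-(yaw-cy); t=(t+np.pi)%(2*np.pi)-np.pi
    print('pos g',w2g(o['position']),o['position'][2],'shift',d.round(4),'turn',round(t,3),'tilt',R[:,2].round(3),'q7',o['q'][6].round(2),'F',o['ft_force'].round(2),'t',o['time'])
E
python3 - <<'E'
from h import *
t,s=L('top0'),L('scene0')
T=[(604,436),(528,529),(375,393),(450,306)];S=[(180,485),(72,467),(145,365),(240,378)]
for a,b in zip(T,S): print(tri((t,220+a[0]/4,240+a[1]/4),(s,200+b[0]/4,195+b[1]/4)).round(4))
print('red',tri((t,280.3,305.4),(s,255.5,210.6)),'yel',tri((t,302.8,274.2),(s,284.2,211)))
go(-.198,.003,.2)
E
```

```text
[0.4375 0.1967 0.0585]
[0.3975 0.2321 0.0589]
[0.459  0.2992 0.0576]
[0.4968 0.2644 0.0591]
red [0.52619069 0.34604073 0.1937562 ] yel [0.57341935 0.30978419 0.19836412]
pos g [-0.01719553  0.43881366] 0.20116009710651853 shift [-0.3353 -0.3319  0.0017] turn -1.184 tilt [-0.    -0.001 -1.   ] q7 -0.22 F [ 0.27  0.06 -0.02] t 0.15
```

{"name": "arm_command", "arguments": {
  "plan": [
    [[-0.025,-0.025,0,-0.11],[-0.052,-0.052,0,-0.22],[-0.08,-0.08,0,-0.33],[-0.108,-0.108,0,-0.44],[-0.135,-0.135,0,-0.55]]
  ],
  "fingers": 0.75,
  "newtons": 40
}}

```text
time: 0.57
position: [0.2622, 0.4337, 0.2016]
eef_rot: [-0.141, 0.99, -0.0, 0.0]
ft_force: [0.6, 0.3, -0.9]
grip_width: 0.0256
grasp_force: 0.0
```

```bash
python3 -c "
from h import *
go(-.198,.003,.2)"
```

```text
pos g [-0.09204814  0.26128907] 0.20157685264869157 shift [-0.066  -0.2713  0.0018] turn -0.628 tilt [ 0.    -0.001 -1.   ] q7 0.43 F [ 0.64  0.27 -0.92] t 0.5667
```

{"name": "arm_command", "arguments": {
  "plan": [
    [[-0.01,-0.04,0,-0.12],[-0.02,-0.08,0,-0.24],[-0.03,-0.12,0,-0.36],[-0.04,-0.16,0,-0.48],[-0.05,-0.2,0,-0.6]]
  ]
}}

```text
time: 0.98
position: [0.3652, 0.2553, 0.2018]
eef_rot: [-0.428, 0.904, -0.0, -0.0]
ft_force: [1.1, 0.0, 0.1]
grip_width: 0.0212
grasp_force: 0.0
```

```bash
python3 -c "
from h import *
go(-.198,.003,.2)"
```

```text
pos g [-0.17006352  0.07067518] 0.20175859450943517 shift [ 0.0261 -0.0684  0.0018] turn -0.028 tilt [ 0. -0. -1.] q7 1.25 F [1.11 0.01 0.06] t 0.9833
```

{"name": "arm_command", "arguments": {
  "plan": [
    [[0.013,-0.03,0,-0.03],[0.026,-0.065,0,-0.03],[0.026,-0.067,0.02,-0.03],[0.026,-0.067,0.04,-0.03],[0.026,-0.067,0.06,-0.03]]
  ]
}}

```text
time: 1.4
position: [0.4005, 0.1932, 0.1412]
eef_rot: [-0.437, 0.899, 0.0, 0.001]
ft_force: [0.3, 0.0, -0.2]
grip_width: 0.0212
grasp_force: 0.0
```

```bash
python3 -c "
from h import *
go(-.198,.003,.03)
s=snap('top','top1.png');cv2.imwrite('pics/t1c.png',cv2.resize(s['color'][240:390,220:420,::-1],(800,600),interpolation=cv2.INTER_CUBIC))"
```

```text
pos g [-0.19754563  0.00472859] 0.1412028123438293 shift [ 0.0006 -0.0017  0.1112] turn -0.008 tilt [ 0.001  0.001 -1.   ] q7 1.31 F [ 0.28  0.03 -0.23] t 1.4
```

{"name": "arm_command", "arguments": {
  "plan": [
    [[0,-0.002,0.025,-0.008],[0,-0.002,0.055,-0.008],[0,-0.002,0.085,-0.008],[0,-0.002,0.105,-0.008],[0,-0.002,0.11,-0.008]]
  ]
}}

```text
time: 1.87
position: [0.4001, 0.1929, 0.0297]
eef_rot: [-0.443, 0.897, -0.001, -0.002]
ft_force: [-0.3, -0.7, 0.3]
grip_width: 0.0213
grasp_force: 0.0
```

{"name": "arm_command", "arguments": {
  "plan": [
    [[-0.005,0,0,0],[-0.01,0,0,0],[-0.015,0,0,0],[-0.02,0,0,0],[-0.025,0,0,0]]
  ]
}}

```text
time: 2.28
position: [0.4176, 0.214, 0.0329]
eef_rot: [-0.442, 0.897, 0.0, 0.001]
ft_force: [0.5, -0.9, 0.1]
grip_width: 0.0217
grasp_force: 0.0
```

```bash
python3 -c "
from h import *
go(-.076,0,.03)"
```

```text
pos g [-0.17064813  0.00397525] 0.03291221759099725 shift [-0.0946 -0.0043  0.0032] turn 0.004 tilt [ 0.002  0.002 -1.   ] q7 1.12 F [ 0.51 -0.88  0.06] t 2.2833
```

{"name": "arm_command", "arguments": {
  "plan": [
    [[-0.006,0,0,0.004],[-0.012,-0.001,0,0.004],[-0.018,-0.001,0,0.004],[-0.024,-0.002,0,0.004],[-0.03,-0.002,0,0.004]]
  ]
}}

```text
time: 2.7
position: [0.4368, 0.2359, 0.0318]
eef_rot: [-0.44, 0.898, -0.0, 0.0]
ft_force: [0.1, -0.4, -0.0]
grip_width: 0.0213
grasp_force: 0.0
```

```bash
python3 -c "
from h import *
go(-.076,0,.03)
s=snap('top','top2.png');cv2.imwrite('pics/t2c.png',cv2.resize(s['color'][240:390,220:420,::-1],(800,600),interpolation=cv2.INTER_CUBIC))"
```

```text
pos g [-0.14156282  0.00222732] 0.03179222337326987 shift [-0.0656 -0.0022  0.0018] turn -0.0 tilt [ 0. -0. -1.] q7 1.15 F [ 0.1  -0.37 -0.01] t 2.7
```

View pics/t2c.png

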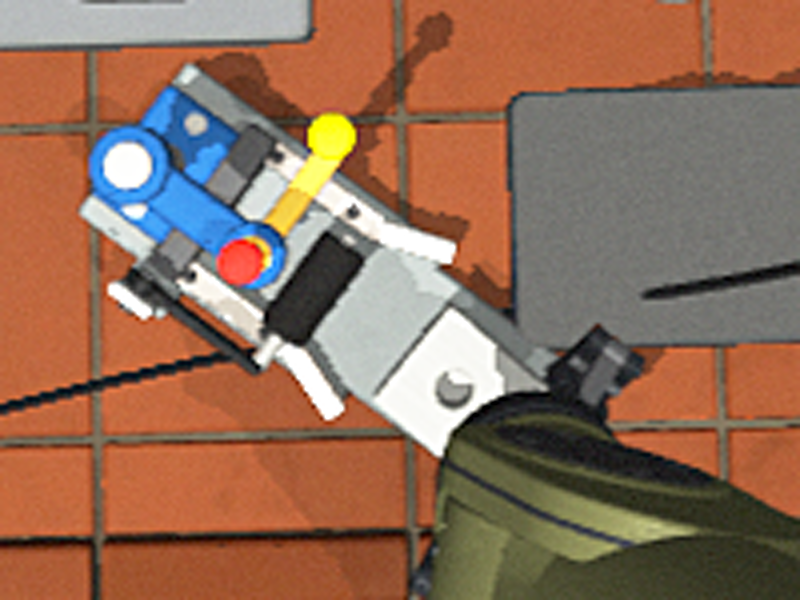

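The block's well is still at crop (455,388), so the block looks unmoved, yet the TCP reads well into it. I'll check with fresh views.

```bash
python3 -c "
from h import *
o=readout.observe(); print(o['position'],o['ft_force'],o['time'])
t=snap('top','top3.png');s=snap('scene','scene3.png')
print('top',proj(t,o['position']),'scene',proj(s,o['position']), proj(t,o['position']+[0,0,.15]))
a=cv2.resize(s['color'][195:345,170:370,::-1],(800,600),interpolation=cv2.INTER_CUBIC);b=cv2.resize(t['color'][240:390,220:420,::-1],(400,300));
w=snap('wrist','wrist3.png');c=cv2.resize(w['color'][...,::-1],(400,300))
cv2.imwrite('pics/c3.png',np.vstack([cv2.resize(a,(400,300)),]+[c])[:600])
cv2.imwrite('pics/c3.png',np.vstack([np.hstack([cv2.resize(a,(400,300)),b]),np.hstack([c,c*0])]))"
```

```text
[0.43770227 0.23756235 0.03184678] [1.16896304 0.28976061 0.05253874] 2.75
top [347.85357223 346.82581078] scene [237.36220925 315.79114362] [351.99671578 360.06602198]
```

View pics/c3.png

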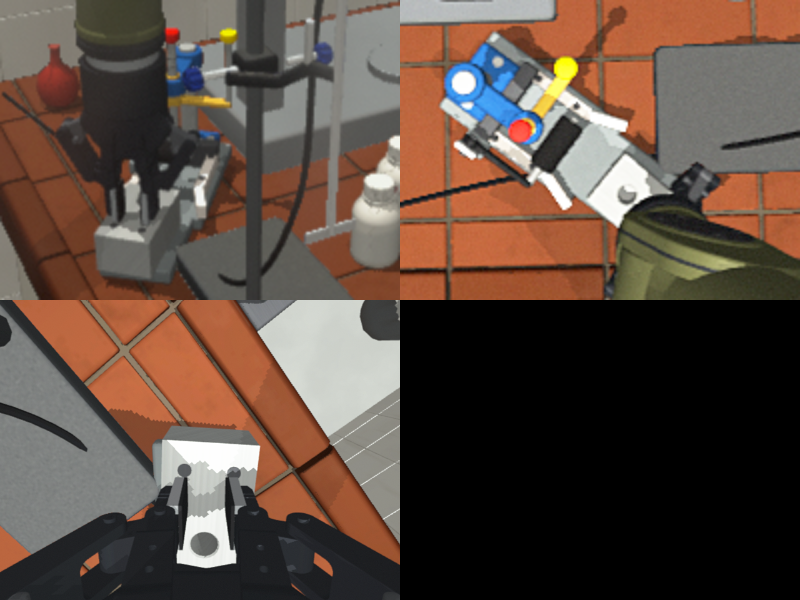

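In the scene crop the fingers overlap the block at crop (115–150,225), and the wrist view shows them over its top face. The block has not moved, while the reported TCP z is 0.032. I'll check the tip location closely, with the TCP projected into the views.

```bash
python3 -c "
from h import *
o=readout.observe();p=o['position'];print(o['time'],p,o['q'],o['grip_width'])
w,s=L('wrist3'),L('scene3')
out=[]
for i in (w,s):
    im=cv2.cvtColor(i['color'],cv2.COLOR_RGB2BGR)
    k=4 
    c=proj(i,p).round().astype(int); x0,y0=max(0,c[0]-50),max(0,min(c[1]-80,480-150))
    cr=cv2.resize(im[y0:y0+150,x0:x0+100],(400,600),interpolation=cv2.INTER_CUBIC)
    for dz,col in ((0,(0,0,255)),(.028,(0,255,0)),(.05,(255,0,0))):
        q=(proj(i,p+[0,0,dz])-[x0,y0])*4; print(dz,proj(i,p+[0,0,dz])); cv2.drawMarker(cr,tuple(int(v) for v in q),col,0,14,2)
    out.append(cr)
cv2.imwrite('pics/c4.png',np.hstack(out))"
```

```text
2.9 [0.43600247 0.23551528 0.03167721] [-0.39354391  0.83502936 -0.31942708  2.07300901  0.749869    0.34858197
  1.15192331] 0.0212512935132433
0 [328.36156952 274.63022333]
0.028 [328.10501718 301.53255989]
0.05 [327.83167752 330.19523258]
0 [236.91413043 316.67955096]
0.028 [236.10424018 304.89130756]
0.05 [235.45102092 295.38346672]
```

View pics/c4.png

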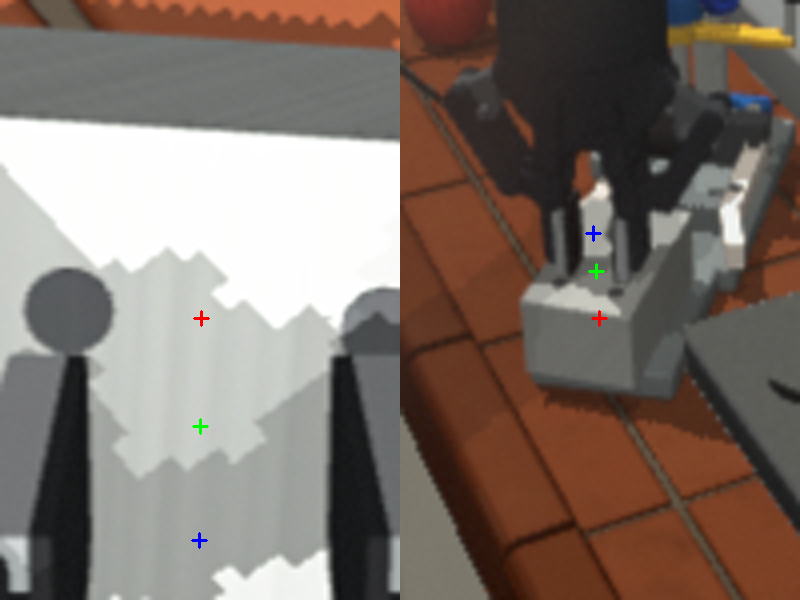

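```bash
python3 -c "
from h import *
s0,w3,w0=L('scene0'),L('wrist3'),L('wrist0')
print('scene0 tcp',proj(s0,[.1677,.6015,.2012]))
o=readout.observe();p=o['position'];R=Ro.from_quat(o['eef_rot']).as_matrix()
for y in (-.0106,.0106):
  for dz in (0,-.005,-.01,-.02,-.028): print(y,dz,[proj(w3,p+R@[x,y,dz]).round(1).tolist() for x in (-.011,.011)])
for n in ('top0','top3'):
    pass
d=cv2.absdiff(L('top0')['color'][322:342,320:342],L('top3')['color'][322:342,320:342]);print('well diff',d.mean())
im=cv2.cvtColor(w0['color'],cv2.COLOR_RGB2BGR)
cv2.imwrite('pics/c5.png',np.hstack([cv2.resize(im,(400,300)),cv2.resize(cv2.imread('pics/scene0.png')[100:220,0:160],(400,300))]))"
```

```text
scene0 tcp [ 50.01064223 192.74094731]
-0.0106 0 [[303.9, 298.5], [303.1, 250.0]]
-0.0106 -0.005 [[303.3, 303.3], [302.4, 253.6]]
-0.0106 -0.01 [[302.5, 308.3], [301.6, 257.4]]
-0.0106 -0.02 [[301.0, 319.3], [299.9, 265.7]]
-0.0106 -0.028 [[299.6, 329.0], [298.4, 273.1]]
0.0106 0 [[352.8, 298.5], [353.5, 250.0]]
0.0106 -0.005 [[353.4, 303.3], [354.2, 253.6]]
0.0106 -0.01 [[354.1, 308.3], [354.9, 257.4]]
0.0106 -0.02 [[355.4, 319.3], [356.4, 265.7]]
0.0106 -0.028 [[356.7, 329.0], [357.7, 273.1]]
well diff 10.087121212121213
```

View pics/c5.png

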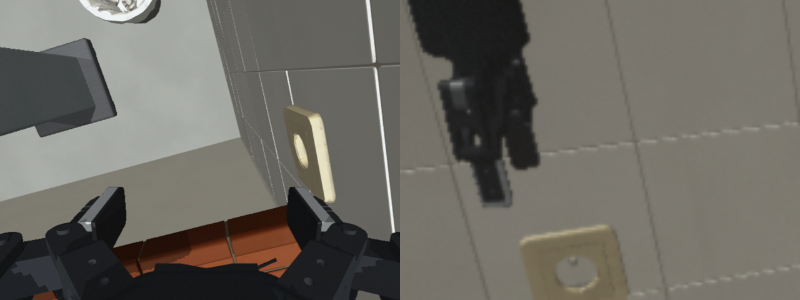

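Both views show the fingertips about 30 mm behind the reported TCP. The evidence is the unoccluded start: in scene0 the tips sit at about (44,174), against a projected (50,193). In wrist0 the 85 mm gap spans 259 px. So the fingers skimmed over the block instead of pushing it. I'll retreat, go lower and push again.

{"name": "arm_command", "arguments": {
  "plan": [
    [[0.0,0,-0.006,0],[0.015,0,-0.006,0],[0.03,0,-0.006,0],[0.045,0,-0.006,0],[0.06,0,-0.006,0]]
  ]
}}

```text
time: 3.32
position: [0.3988, 0.1874, 0.0383]
eef_rot: [-0.44, 0.898, 0.0, -0.0]
ft_force: [0.1, -0.3, 0.3]
grip_width: 0.0215
grasp_force: 0.0
```

{"name": "arm_command", "arguments": {
  "plan": [
    [[0.0,0,0,0],[0.0,0,0.01,0],[0.0,0,0.02,0],[0,0,0.027,0],[0,0,0.03,0]]
  ]
}}

```text
time: 3.73
position: [0.3998, 0.1889, 0.0073]
eef_rot: [-0.441, 0.898, 0.0, 0.0]
ft_force: [-0.1, -0.1, 0.1]
grip_width: 0.0216
grasp_force: 0.0
```

```bash
python3 -c "
from h import *
go(-.198,.003,.005)
w=snap('wrist','wrist4.png');t=snap('top','top4.png');s=snap('scene','scene4.png')
d=cv2.absdiff(L('top0')['color'],t['color'])[318:350,315:345];print('well diff',d.mean())
g=w['color'].mean(2)
for v in range(255,330,6): 
    r=g[v,250:410]; print(v,''.join('#' if x<45 else ('+' if x<110 else '.') for x in r[::2]))
"
```

```text
pos g [-0.20135427  0.00266511] 0.0072562125117796444 shift [-0.0034  0.0003  0.0023] turn 0.001 tilt [ 0.  0. -1.] q7 1.03 F [-0.12 -0.08  0.05] t 3.7333
well diff 7.925694444444445
255 +++++++++++++++++++++++++++++++++++++++++++++++++++++++++++++++++++++++.........
261 +++++++++++++++++++++++++++++++++++++++++++++++++++++++#++++++++++++++..........
267 +++++++++++++++++++++++++++++++++++++++++++++++++++++++++#++++++++++++..........
273 ++++++++++++++++++++++++++++++++++++++++++++++++++++++++++++++++++++++..........
279 ++++++++++++++++++++++++++++++++++++++++++++++++++++++++++++++#++++++...........
285 +++++++++++++++.......+##+++++++++++++++++++++++++++++++##+.......++++..........
291 ++++++++++++++.......+###+++++++++++++++++++++++++++++++###.......++++++........
297 +#++++++#++++........+###++++++++.............+++++...++###+.......+##++++......
303 ++++########+.......+####+++............+.+++..........+####+.......+########+..
309 +++++#++###+........#####+................++++++.......+#####........+########+.
315 +++++++###+........+#####+.................+...........+#####+........+######+++
321 #########+........+######+.............+...............+######+........+########
327 ########+........+#######+.............................########.........+#######
```

The tips are still at row 283 in free space, which confirms the offset: true tip z ≈ reported z + 0.03. Now I'll push.

{"name": "arm_command", "arguments": {
  "plan": [
    [[-0.006,0,0.002,0],[-0.012,0,0.003,0],[-0.018,0,0.003,0],[-0.024,0,0.003,0],[-0.03,0,0.003,0]]
  ]
}}

```text
time: 4.3
position: [0.4184, 0.2121, 0.005]
eef_rot: [-0.44, 0.898, -0.0, 0.0]
ft_force: [-0.7, -1.7, 0.2]
grip_width: 0.0216
grasp_force: 0.6
```

{"name": "arm_command", "arguments": {
  "plan": [
    [[-0.006,0,0,0],[-0.012,0,0,0],[-0.018,0,0,0],[-0.024,0,0,0],[-0.03,0,0,0]]
  ]
}}

```text
time: 4.72
position: [0.4365, 0.2357, 0.0048]
eef_rot: [-0.44, 0.898, -0.0, -0.0]
ft_force: [-1.5, -1.8, 0.9]
grip_width: 0.0214
grasp_force: 0.8
```

```bash
python3 -c "
from h import *
go(-.076,0,.005)
t=snap('top','top5.png')
d=cv2.absdiff(L('top0')['color'],t['color'])[318:350,315:345];print('well diff',d.mean())
cv2.imwrite('pics/t5c.png',cv2.resize(t['color'][240:390,220:420,::-1],(800,600),interpolation=cv2.INTER_CUBIC))
"
```

```text
pos g [-0.14190601  0.00233123] 0.004797978382614337 shift [-0.0659 -0.0023 -0.0002] turn -0.0 tilt [-0.    -0.001 -1.   ] q7 1.09 F [-1.46 -1.83  0.92] t 4.7167
well diff 64.02222222222223
```

View pics/t5c.png

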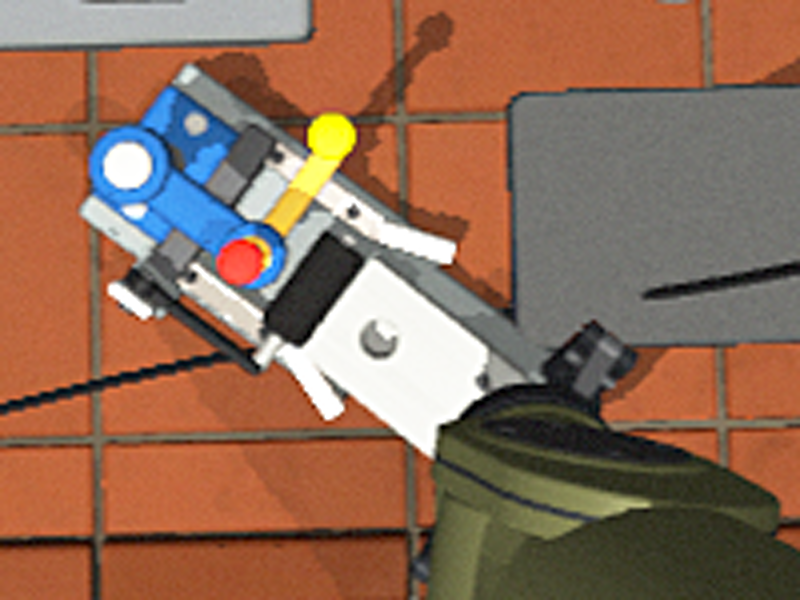

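The block now moves: its well is at crop (378,338) and its front is entering the mouth, nearly square. I'll continue.

{"name": "arm_command", "arguments": {
  "plan": [
    [[-0.005,-0.001,0,0],[-0.01,-0.001,0,0],[-0.015,-0.002,0,0],[-0.02,-0.002,0,0],[-0.025,-0.002,0,0]]
  ]
}}

```text
time: 5.18
position: [0.4532, 0.2533, 0.0045]
eef_rot: [-0.44, 0.898, -0.001, -0.001]
ft_force: [-0.7, -2.7, -0.0]
grip_width: 0.0212
grasp_force: 1.3
```

{"name": "arm_command", "arguments": {
  "plan": [
    [[-0.005,0,0,0],[-0.01,0,0,0],[-0.015,0,0,0],[-0.02,0,0,0],[-0.025,0,0,0]]
  ]
}}

```text
time: 5.6
position: [0.4688, 0.2741, 0.0048]
eef_rot: [-0.44, 0.898, -0.0, -0.0]
ft_force: [0.1, -3.5, -0.1]
grip_width: 0.0212
grasp_force: 1.4
```

```bash
cat >> h.py <<'E'
def well(s,z=.06):
    # dark round well near the expected line in top view
    g=cv2.cvtColor(s['color'],cv2.COLOR_RGB2GRAY); out=[]
    m=(cv2.cvtColor(s['color'],cv2.COLOR_RGB2HSV)[...,1]<60)&(g<190)&(g>60)
    n,l,st,c=cv2.connectedComponentsWithStats(m.astype(np.uint8))
    for i in range(1,n):
        p=w2g(plane(s,*c[i],z))
        if 25<st[i][4]<140 and abs(p[1])<.02 and -.12<p[0]<.03: out.append((p.round(4).tolist(),c[i].round(1).tolist(),int(st[i][4])))
    return out
E
python3 -c "
from h import *
go(-.076,0,.005)
print(w2g(plane(L('top5'),220+378/4,240+338/4,.06)),well(L('top5')),well(snap('top','top6.png')))
"
```

```text
pos g [-0.09176631  0.00034128] 0.004775886994872587 shift [-0.0158 -0.0003 -0.0002] turn 0.0 tilt [ 0. -0. -1.] q7 1.15 F [ 0.09 -3.49 -0.13] t 5.6
[-0.06465678  0.00363405] [([-0.0643, 0.0056], [313.7, 325.3], 52)] []
```

{"name": "arm_command", "arguments": {
  "plan": [
    [[-0.003,0,0,0],[-0.006,0,0,0],[-0.009,0,0,0],[-0.011,0,0,0],[-0.011,0,0,0]]
  ]
}}

```text
time: 6.07
position: [0.4756, 0.2836, 0.0049]
eef_rot: [-0.441, 0.898, 0.001, 0.001]
ft_force: [0.1, -2.0, 0.5]
grip_width: 0.0213
grasp_force: 0.5
```

{"name": "arm_command", "arguments": {
  "plan": [
    [[-0.001,0,0,0],[-0.002,0,0,0],[-0.003,0,0,0],[-0.003,0,0,0],[-0.003,0,0,0]]
  ]
}}

```text
time: 6.48
position: [0.477, 0.2853, 0.0048]
eef_rot: [-0.441, 0.898, 0.0, 0.0]
ft_force: [-0.7, -2.2, 1.4]
grip_width: 0.0213
grasp_force: 0.9
```

{"name": "arm_command", "arguments": {
  "plan": [
    [[-0.001,0,0,0],[-0.002,0,0,0],[-0.002,0,0,0],[-0.002,0,0,0],[-0.002,0,0,0]]
  ]
}}

```text
time: 6.9
position: [0.4783, 0.2869, 0.0048]
eef_rot: [-0.441, 0.898, 0.0, 0.0]
ft_force: [-0.4, -2.7, 0.9]
grip_width: 0.0215
grasp_force: 0.8
```

```bash
python3 -c "
from h import *
go(-.076,0,.005)
"
```

```text
pos g [-0.07585248  0.0006089 ] 0.004801981486834389 shift [ 0.0001 -0.0006 -0.0002] turn 0.0 tilt [ 0.     0.001 -1.   ] q7 1.17 F [-0.38 -2.69  0.88] t 6.9
```

No contact with the stop yet, so I'll continue in small steps.

{"name": "arm_command", "arguments": {
  "plan": [
    [[-0.001,0,0,0],[-0.002,0,0,0],[-0.002,0,0,0],[-0.002,0,0,0],[-0.002,0,0,0]]
  ]
}}

```text
time: 7.32
position: [0.4783, 0.2868, 0.0046]
eef_rot: [-0.44, 0.898, -0.001, -0.001]
ft_force: [-3.1, -4.3, 2.7]
grip_width: 0.0214
grasp_force: 2.6
```

{"name": "arm_command", "arguments": {
  "plan": [
    [[-0.001,0,0,0],[-0.002,0,0,0],[-0.002,0,0,0],[-0.002,0,0,0],[-0.002,0,0,0]]
  ]
}}

```text
time: 7.73
position: [0.4783, 0.2866, 0.0044]
eef_rot: [-0.44, 0.898, -0.002, -0.003]
ft_force: [-6.0, -7.2, 6.0]
grip_width: 0.0215
grasp_force: 4.3
```

```bash
python3 -c "
from h import *
go(-.076,0,.005)
"
```

```text
pos g [-0.07609509  0.0004544 ] 0.004426342912051379 shift [-0.0001 -0.0005 -0.0006] turn 0.0 tilt [-0.004 -0.006 -1.   ] q7 1.17 F [-6.02 -7.2   6.04] t 7.7333
```

The block is home: the position has stalled at gauge −76 mm with the force rising to about 9 N. I'll back off, lift and shut the fingers.

{"name": "arm_command", "arguments": {
  "plan": [
    [[0.008,0,0,0],[0.02,0,0,0],[0.035,0,0,0],[0.05,0,0,0],[0.05,0,-0.02,0]]
  ]
}}

```text
time: 8.15
position: [0.4466, 0.2471, 0.0226]
eef_rot: [-0.441, 0.898, -0.001, -0.003]
ft_force: [0.5, -0.9, 0.4]
grip_width: 0.0214
grasp_force: 0.0
```

{"name": "arm_command", "arguments": {
  "plan": [
    [[0,0,-0.04,0],[0,0,-0.08,0],[0,0,-0.12,0],[0,0,-0.16,0],[0,0,-0.19,0]]
  ],
  "fingers": 1.0
}}

```text
time: 8.57
position: [0.4511, 0.2522, 0.2184]
eef_rot: [-0.441, 0.898, 0.001, 0.003]
ft_force: [1.2, 0.3, -0.0]
grip_width: 0.0001
grasp_force: 0.0
```

{"name": "arm_command", "arguments": {
  "plan": [
    [[0,0,-0.005,0],[0,0,-0.005,0],[0,0,-0.005,0],[0,0,-0.005,0],[0,0,-0.005,0]]
  ]
}}

```text
time: 8.98
position: [0.4492, 0.2497, 0.2182]
eef_rot: [-0.441, 0.898, -0.0, -0.001]
ft_force: [0.1, -1.0, -0.2]
grip_width: 0.0002
grasp_force: 0.0
```

```bash
python3 -c "
from h import *
go(-.0,0,.21)
w=snap('wrist','wrist7.png');t=snap('top','top7.png');s=snap('scene','scene7.png')
o=readout.observe();p=o['position'];R=Ro.from_quat(o['eef_rot']).as_matrix()
g=w['color'].mean(2)
for v in range(255,330,5): 
    r=g[v,270:390]; print(v,''.join('#' if x<45 else ('+' if x<110 else '.') for x in r[::2]))
for dz in (0,-.01,-.02,-.025,-.03): print(dz,[proj(w,p+R@[x,0,dz]).round(1).tolist() for x in (-.011,0,.011)])
print('scene',[proj(s,p+R@[0,0,dz]).round(1).tolist() for dz in (0,-.025,-.03)], s['color'].shape)
u,v=proj(s,p).round().astype(int)
gs=s['color'].mean(2)
for y in range(v-26,v+6,2): print(y,''.join('#' if x<70 else '.' for x in gs[y,u-30:u+30]),u-30)
print([b for b in blobs(w,(0,200,100),(4,255,255),40)][:6],blobs(w,(24,180,150),(34,255,255),40))
"
```

```text
pos g [-0.12306553  0.00078067] 0.21817614409601824 shift [-0.1231 -0.0009  0.0078] turn 0.001 tilt [-0.003 -0.001 -1.   ] q7 1.41 F [ 0.1  -1.02 -0.22] t 8.9833
255 +++..............................................+++.....+++
260 +...................+.+..+...+......+.+...................++
265 +..............++++++++++++++++++++++++++++++.............+.
270 .+.............+.+++++++++++++++++++++++++++++...........+++
275 ..+.........................................+...........++++
280 ++++...................................................+++++
285 .++++................+++++++#####+++++++..............++++++
290 ...+++...............+++++++#####+++++++..............++++++
295 ..++++..............++++++++#####+++++++..............#+++++
300 ...+++......#######+++++++++#####++++++++#######+.....+###++
305 ++++++....#########+++++++++#####+++++++++#########...+++###
310 ++++++...+#########+++++++++#####+++++++++#########+..++++.+
315 ++++++...##########+++++++++#####+++++++++##########..++++++
320 ++++++..+#########++++++++++#####++++++++++##########+....#+
325 .+++++.+##########++++++
[... 787 characters left out ...]
 205
212 ...........................##.......................###..... 205
214 ...............................................########..... 205
216 .................................................###........ 205
218 ............................................................ 205
220 ............................................................ 205
222 ............................................................ 205
224 .........................#.................................. 205
226 ...........................#................................ 205
228 ...........................................................# 205
230 ##.......................................................#.. 205
[] []
```

The shut fingertips are 27 mm behind the reported TCP in both wrist and scene views, so true tip z = reported z + 0.027. Next I'll move over the red button.

{"name": "arm_command", "arguments": {
  "plan": [
    [[-0.025,0,0,0],[-0.05,0,0,0],[-0.075,0,0,0],[-0.1,-0.001,0,0],[-0.118,-0.001,0,0]]
  ]
}}

```text
time: 9.55
position: [0.524, 0.3446, 0.2191]
eef_rot: [-0.441, 0.898, 0.0, 0.0]
ft_force: [0.4, -0.2, -0.2]
grip_width: 0.0
grasp_force: 0.0
```

{"name": "arm_command", "arguments": {
  "plan": [
    [[-0.005,0,0,0],[-0.005,0,0,0],[-0.005,0,0.01,0],[-0.005,0,0.02,0],[-0.005,0,0.03,0]]
  ]
}}

```text
time: 9.97
position: [0.5254, 0.3453, 0.1885]
eef_rot: [-0.44, 0.898, -0.001, -0.001]
ft_force: [-0.0, -0.9, 0.8]
grip_width: 0.0001
grasp_force: 0.0
```

```bash
python3 -c "
from h import *
go(0,0,.16)
s=snap('scene','scene8.png');t=snap('top','top8.png')
o=readout.observe();p=o['position']
print('tip',proj(s,p+[0,0,.027]),'red s',[b for b in blobs(s,(0,180,100),(5,255,255),8) if abs(b[1][0]-255)<15],'top yel',[b for b in blobs(t,(24,180,150),(34,255,255),20) if b[1][0]<400])
gs=s['color']
for y in range(196,220,1): print(y,''.join('R' if x[0]>120 and x[1]<60 else '#' if x.mean()<70 else '.' for x in gs[y,235:275].astype(int)))
"
```

```text
pos g [-0.00084325 -0.00091331] 0.18847098186324046 shift [-0.0009  0.0009  0.0285] turn -0.0 tilt [-0.001 -0.002 -1.   ] q7 1.39 F [-0.03 -0.93  0.79] t 9.9667
tip [254.351112   201.74594013] red s [([252, 210, 7, 6, 39], [255.1, 212.4])] top yel [([298, 269, 11, 9, 55], [303.8, 272.1])]
196 .............##...#...####..............
197 ..............#...#...####..............
198 ..................#...###...............
199 ..................#...#.................
200 ..................#.....................
201 ..................#.....................
202 ........................................
203 ........................................
204 ........................................
205 ........................................
206 ........................................
207 ........................................
208 ........................................
209 ........................................
210 .................#RRRRR#................
211 .................RRRRRRR#...............
212 .................RRRRRR##...............
213 .................#RRRR###...............
214 .................#RRRR##................
215 ..................#RRR#.................
216 ...................###..................
217 ........................................
218 ........................................
219 ........................................
```

The tip is centred over red, at columns 254 and 255. Now I'll descend.

{"name": "arm_command", "arguments": {
  "plan": [
    [[-0.001,0.001,0.004,0],[-0.001,0.001,0.008,0],[-0.001,0.001,0.012,0],[-0.001,0.001,0.016,0],[-0.001,0.001,0.018,0]]
  ]
}}

```text
time: 10.48
position: [0.5258, 0.3481, 0.1713]
eef_rot: [-0.441, 0.898, -0.0, -0.0]
ft_force: [0.8, -0.1, -0.6]
grip_width: -0.0001
grasp_force: 0.0
```

{"name": "arm_command", "arguments": {
  "plan": [
    [[0,0,0.002,0],[0,0,0.004,0],[0,0,0.006,0],[0,0,0.008,0],[0,0,0.01,0]]
  ]
}}

```text
time: 10.9
position: [0.526, 0.3484, 0.162]
eef_rot: [-0.44, 0.898, 0.0, 0.0]
ft_force: [-0.0, -0.2, 2.7]
grip_width: -0.0
grasp_force: 1.2
```

```bash
python3 -c "
from h import *
go(0,0,.133)
s=snap('scene','scene9.png')
print('red s',[b for b in blobs(s,(0,180,100),(5,255,255),8) if abs(b[1][0]-255)<15],[b for b in blobs(s,(24,180,150),(34,255,255),20) if b[1][0]<400])
"
```

```text
pos g [0.00198861 0.00053679] 0.16201270153862057 shift [ 0.002  -0.0005  0.029 ] turn 0.0 tilt [ 0.  0. -1.] q7 1.37 F [-0.05 -0.21  2.69] t 10.9
red s [([252, 213, 7, 5, 27], [255.1, 215.3])] [([281, 212, 7, 6, 32], [283.8, 214.2])]
```

{"name": "arm_command", "arguments": {
  "plan": [
    [[0.001,0,0.003,0],[0.002,0,0.006,0],[0.002,0,0.009,0],[0.002,0,0.012,0],[0.002,0,0.015,0]]
  ]
}}

```text
time: 11.37
position: [0.5249, 0.3471, 0.1467]
eef_rot: [-0.44, 0.898, 0.0, 0.0]
ft_force: [0.8, 1.6, 2.2]
grip_width: -0.0002
grasp_force: 1.3
```

{"name": "arm_command", "arguments": {
  "plan": [
    [[0,0,0.002,0],[0,0,0.004,0],[0,0,0.006,0],[0,0,0.007,0],[0,0,0.007,0]]
  ]
}}

```text
time: 11.78
position: [0.5243, 0.3463, 0.1393]
eef_rot: [-0.44, 0.898, -0.0, -0.001]
ft_force: [-0.1, 0.0, 1.9]
grip_width: 0.0005
grasp_force: 0.5
```

{"name": "arm_command", "arguments": {
  "plan": [
    [[0,0,0.001,0],[0,0,0.002,0],[0,0,0.003,0],[0,0,0.003,0],[0,0,0.003,0]]
  ]
}}

```text
time: 12.2
position: [0.5243, 0.3463, 0.1364]
eef_rot: [-0.44, 0.898, -0.0, -0.001]
ft_force: [0.3, 0.4, 1.2]
grip_width: 0.0003
grasp_force: 0.2
```

{"name": "arm_command", "arguments": {
  "plan": [
    [[0,0,0.001,0],[0,0,0.002,0],[0,0,0.002,0],[0,0,0.002,0],[0,0,0.002,0]]
  ]
}}

```text
time: 12.62
position: [0.5248, 0.3466, 0.1346]
eef_rot: [-0.44, 0.898, -0.0, -0.0]
ft_force: [-0.3, -0.5, 0.8]
grip_width: -0.0002
grasp_force: 0.0
```

{"name": "arm_command", "arguments": {
  "plan": [
    [[0,0,0.001,0],[0,0,0.0015,0],[0,0,0.0015,0],[0,0,0.0015,0],[0,0,0.0015,0]]
  ]
}}

```text
time: 13.03
position: [0.5248, 0.3467, 0.1333]
eef_rot: [-0.44, 0.898, 0.0, 0.0]
ft_force: [-0.2, -0.5, 0.8]
grip_width: 0.0005
grasp_force: 0.6
```

{"name": "arm_command", "arguments": {
  "plan": [
    [[0,0,0.001,0],[0,0,0.0015,0],[0,0,0.0015,0],[0,0,0.0015,0],[0,0,0.0015,0]]
  ]
}}

```text
time: 13.45
position: [0.5248, 0.3466, 0.1318]
eef_rot: [-0.44, 0.898, -0.0, 0.0]
ft_force: [0.3, -1.1, 1.2]
grip_width: -0.0
grasp_force: 0.6
```

```bash
python3 -c "
from h import *
go(0,0,.133)
s=snap('scene','scene10.png')
print('red s',[b for b in blobs(s,(0,180,100),(5,255,255),8) if abs(b[1][0]-255)<15],[b for b in blobs(s,(24,180,150),(34,255,255),20) if b[1][0]<400])
for z in (.196,.19,.165,.160,.157): print(z,proj(s,np.r_[G,z]))
for y in range(216,236): print(y,''.join('R' if x[0]>90 and x[1]<60 else '#' if x.mean()<70 else '.' for x in s['color'][y,235:275].astype(int)))
"
```

```text
pos g [-0.00012451  0.00039202] 0.13175454894346383 shift [-0.0001 -0.0004 -0.0012] turn 0.0 tilt [ 0.  0. -1.] q7 1.35 F [ 0.28 -1.1   1.2 ] t 13.45
red s [([252, 227, 7, 5, 25], [255.3, 229.2])] []
0.196 [254.55439362 209.57536338]
0.19 [254.66510585 212.26031871]
0.165 [255.11946057 223.27917444]
0.16 [255.20901053 225.45090955]
0.157 [255.26253252 226.74890669]
216 .............##...#...#####.............
217 .............###..#...#####.............
218 .............##...#...#####.............
219 .............##...##..#####.............
220 .............###..##..#####.............
221 .............###..##..#####........#....
222 .............###..##..#####......###....
223 .............R##..##..##############....
224 ..................##..####....######....
225 ..................##...#R......#####....
226 ..................##...RR.....######....
227 .................RRRR.RRR.....######....
228 ................RRRRRRRRR....##...#.....
229 .................RRRRRRRR....##.........
230 .................RRRRRRRR..#............
231 .................#RRRRRR.####.#####.....
232 ................#........##########.....
233 ...............##........######...#.....
234 ...............###......#######.####....
235 ..............#######################...
```

{"name": "arm_command", "arguments": {
  "plan": [
    [[0,0,0.001,0],[0,0,0.001,0],[0,0,0.001,0],[0,0,0.001,0],[0,0,0.001,0]]
  ]
}}

```text
time: 13.92
position: [0.5246, 0.3468, 0.1307]
eef_rot: [-0.44, 0.898, 0.0, -0.0]
ft_force: [0.4, 0.1, 1.1]
grip_width: 0.0001
grasp_force: 0.5
```

{"name": "arm_command", "arguments": {
  "plan": [
    [[0,0,0.001,0],[0,0,0.001,0],[0,0,0.001,0],[0,0,0.001,0],[0,0,0.001,0]]
  ]
}}

```text
time: 14.33
position: [0.5247, 0.3468, 0.1305]
eef_rot: [-0.44, 0.898, -0.0, 0.0]
ft_force: [0.8, -1.5, 4.8]
grip_width: 0.0
grasp_force: 2.9
```

{"name": "arm_command", "arguments": {
  "plan": [
    [[0,0,0.001,0],[0,0,0.001,0],[0,0,0.001,0],[0,0,0.001,0],[0,0,0.001,0]]
  ]
}}

```text
time: 14.75
position: [0.5248, 0.3468, 0.1304]
eef_rot: [-0.44, 0.898, -0.0, 0.001]
ft_force: [-2.6, -3.1, 11.7]
grip_width: -0.0
grasp_force: 5.6
```

The rod has bottomed: the position stalled at 0.1305 and the force rose to 11.7 N. I'll lift and move over the yellow pad.

{"name": "arm_command", "arguments": {
  "plan": [
    [[0,0,-0.01,0],[0,0,-0.025,0],[0,0,-0.04,0],[0,0,-0.05,0],[0,0,-0.05,0]]
  ]
}}

```text
time: 15.17
position: [0.5254, 0.3481, 0.1811]
eef_rot: [-0.44, 0.898, 0.001, 0.002]
ft_force: [1.1, 0.3, 0.4]
grip_width: -0.0003
grasp_force: 0.0
```

```bash
python3 -c "
from h import *
print(w2g([.5727,.3103]),w2g([.5734,.3098]))
go(0,-.06,.165)
t=snap('top','top11.png');s=snap('scene','scene11.png')
b=[b for b in blobs(t,(24,180,130),(34,255,255),20) if b[1][0]<400];print(b)
for x in b: print(w2g(plane(t,*x[1],.16)))
print([b for b in blobs(s,(0,180,100),(5,255,255),8) if abs(b[1][0]-255)<15],[b for b in blobs(s,(24,180,120),(34,255,255),4) if b[1][0]<400],proj(s,np.r_[g2w(0,-.06),.16]))
"
```

```text
[ 0.00045345 -0.05972005] [ 0.0004866  -0.06057964]
pos g [0.00144965 0.00081465] 0.18114902092181573 shift [ 0.0015 -0.0608  0.0162] turn 0.0 tilt [ 0.003  0.003 -1.   ] q7 1.38 F [1.1  0.27 0.42] t 15.1667
[([299, 269, 10, 10, 70], [304.2, 272.9])]
[ 0.00135059 -0.06204042]
[([252, 225, 7, 7, 44], [255.0, 228.2])] [([281, 226, 5, 2, 8], [283.4, 226.6])] [283.62535996 228.08657947]
```

{"name": "arm_command", "arguments": {
  "plan": [
    [[0,-0.015,0,0],[0,-0.03,0,0],[0,-0.045,0,0],[0,-0.06,0,0],[0,-0.06,0,0]]
  ]
}}

```text
time: 15.68
position: [0.5747, 0.3059, 0.177]
eef_rot: [-0.438, 0.899, -0.002, -0.001]
ft_force: [0.3, -0.3, -0.5]
grip_width: -0.0002
grasp_force: 0.0
```

{"name": "arm_command", "arguments": {
  "plan": [
    [[0,0,0.008,0],[0,0,0.016,0],[0,0,0.024,0],[0,0,0.032,0],[0,0,0.036,0]]
  ]
}}

```text
time: 16.1
position: [0.5706, 0.3101, 0.1409]
eef_rot: [-0.441, 0.897, -0.0, -0.001]
ft_force: [0.4, 0.3, -1.7]
grip_width: 0.0002
grasp_force: 0.0
```

```bash
python3 -c "
from h import *
go(0,-.06,.1175)
s=snap('scene','scene12.png')
print([b for b in blobs(s,(0,180,100),(5,255,255),8) if abs(b[1][0]-255)<15],[b for b in blobs(s,(24,180,120),(34,255,255),4) if b[1][0]<400])
"
```

```text
pos g [-0.00099094 -0.05823004] 0.14092970072413608 shift [-0.001  -0.0018  0.0234] turn 0.002 tilt [-0.002 -0.001 -1.   ] q7 1.46 F [ 0.43  0.31 -1.69] t 16.1
[([252, 224, 7, 8, 47], [255.0, 228.0])] [([281, 226, 4, 2, 5], [282.4, 226.8])]
```

{"name": "arm_command", "arguments": {
  "plan": [
    [[-0.001,-0.002,0.001,0],[-0.001,-0.002,0.003,0],[-0.001,-0.002,0.005,0],[-0.001,-0.002,0.007,0],[-0.001,-0.002,0.009,0]]
  ]
}}

```text
time: 16.57
position: [0.5745, 0.3097, 0.134]
eef_rot: [-0.44, 0.898, 0.0, 0.0]
ft_force: [0.1, 0.2, 1.3]
grip_width: -0.0
grasp_force: 0.7
```

{"name": "arm_command", "arguments": {
  "plan": [
    [[0,0,0.002,0],[0,0,0.004,0],[0,0,0.006,0],[0,0,0.008,0],[0,0,0.008,0]]
  ]
}}

```text
time: 16.98
position: [0.5742, 0.3095, 0.1254]
eef_rot: [-0.44, 0.898, 0.0, -0.0]
ft_force: [0.3, -0.0, 0.2]
grip_width: 0.0001
grasp_force: 0.0
```

```bash
python3 -c "
from h import *
go(0,-.06,.1175)
"
```

```text
pos g [ 0.00076606 -0.06141217] 0.1253643715410814 shift [0.0008 0.0014 0.0079] turn 0.0 tilt [-0. -0. -1.] q7 1.45 F [ 0.34 -0.03  0.23] t 16.9833
```

{"name": "arm_command", "arguments": {
  "plan": [
    [[0.0,0.001,0.001,0],[0,0.001,0.002,0],[0,0.001,0.003,0],[0,0.001,0.004,0],[0,0.001,0.005,0]]
  ]
}}

```text
time: 17.4
position: [0.5736, 0.3101, 0.1207]
eef_rot: [-0.44, 0.898, -0.0, 0.0]
ft_force: [1.8, -1.3, 1.8]
grip_width: 0.0001
grasp_force: 0.6
```

{"name": "arm_command", "arguments": {
  "plan": [
    [[0,0,0.001,0],[0,0,0.0015,0],[0,0,0.0015,0],[0,0,0.0015,0],[0,0,0.0015,0]]
  ]
}}

```text
time: 17.82
position: [0.5732, 0.3103, 0.1191]
eef_rot: [-0.441, 0.898, 0.0, -0.0]
ft_force: [0.0, -0.2, -0.2]
grip_width: 0.0001
grasp_force: 0.0
```

{"name": "arm_command", "arguments": {
  "plan": [
    [[0,0,0.001,0],[0,0,0.001,0],[0,0,0.001,0],[0,0,0.001,0],[0,0,0.001,0]]
  ]
}}

```text
time: 18.23
position: [0.5735, 0.3101, 0.1182]
eef_rot: [-0.44, 0.898, 0.0, -0.0]
ft_force: [-0.1, -0.1, 0.5]
grip_width: 0.0001
grasp_force: 0.0
```

{"name": "arm_command", "arguments": {
  "plan": [
    [[0,0,0.001,0],[0,0,0.001,0],[0,0,0.001,0],[0,0,0.001,0],[0,0,0.001,0]]
  ]
}}

```text
time: 18.65
position: [0.5737, 0.3102, 0.1176]
eef_rot: [-0.44, 0.898, -0.0, 0.0]
ft_force: [-0.8, -0.9, 3.1]
grip_width: -0.0
grasp_force: 2.2
```

{"name": "arm_command", "arguments": {
  "plan": [
    [[0,0,0.001,0],[0,0,0.001,0],[0,0,0.001,0],[0,0,0.001,0],[0,0,0.001,0]]
  ]
}}

```text
time: 19.07
position: [0.5738, 0.3102, 0.1175]
eef_rot: [-0.44, 0.898, -0.0, 0.001]
ft_force: [-2.4, -2.4, 9.2]
grip_width: -0.0001
grasp_force: 4.9
```

{"name": "arm_command", "arguments": {
  "plan": [
    [[0,0,0.0005,0],[0,0,0.0005,0],[0,0,0.0005,0],[0,0,0.0005,0],[0,0,0.0005,0]]
  ]
}}

```text
time: 19.48
position: [0.5739, 0.3102, 0.1174]
eef_rot: [-0.44, 0.898, -0.0, 0.001]
ft_force: [-2.5, -2.4, 12.8]
grip_width: -0.0002
grasp_force: 6.1
```

The collar is seated: the position stalled at 0.1175, exactly as predicted, with 12.8 N. I'll lift and clear away.

{"name": "arm_command", "arguments": {
  "plan": [
    [[0,0,-0.01,0],[0,0,-0.03,0],[0,0,-0.06,0],[0,0,-0.09,0],[0,0,-0.11,0]]
  ]
}}

```text
time: 19.9
position: [0.5741, 0.3112, 0.2286]
eef_rot: [-0.441, 0.898, 0.001, 0.001]
ft_force: [0.4, 0.1, -0.2]
grip_width: 0.0001
grasp_force: 0.0
```

{"name": "arm_command", "arguments": {
  "plan": [
    [[0.02,0.03,0,0],[0.045,0.06,0,0],[0.07,0.09,0,0],[0.095,0.12,0,0],[0.12,0.15,0,0]]
  ]
}}

```text
time: 20.32
position: [0.3796, 0.3068, 0.2259]
eef_rot: [-0.44, 0.898, 0.0, 0.0]
ft_force: [-0.7, 1.7, 0.6]
grip_width: -0.0
grasp_force: 0.0
```

{"name": "arm_command", "arguments": {
  "plan": [
    [[0.0,0.02,0,0],[0.0,0.04,0,0],[0,0.06,0,0],[0,0.06,0,0],[0,0.06,0,0]]
  ]
}}

```text
time: 20.73
position: [0.3332, 0.3446, 0.226]
eef_rot: [-0.442, 0.897, 0.0, 0.0]
ft_force: [0.9, -0.5, 1.0]
grip_width: 0.0001
grasp_force: 0.0
```

```bash
python3 -c "
from h import *
go(0,-.06,.1175)
s=snap('scene','scene13.png');t=snap('top','top13.png')
cv2.imwrite('pics/f.png',np.hstack([cv2.resize(x['color'][a:a+150,b:b+100,::-1],(400,600),interpolation=cv2.INTER_CUBIC) for x,a,b in ((s,195,210),(t,240,240))]))
"
```

```text
pos g [-0.11902262  0.15060832] 0.2260305769288074 shift [-0.1183 -0.211   0.1085] turn 0.003 tilt [ 0.     0.001 -1.   ] q7 1.11 F [ 0.86 -0.54  1.03] t 20.7333
```

View pics/f.png

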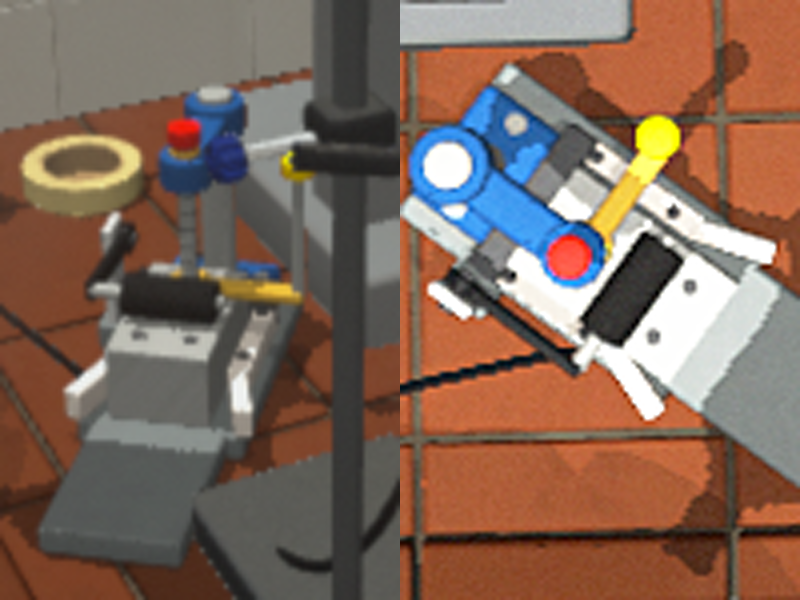

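The block is square and home under the roller, with its rear holes at crop (690,287) and (653,337). The red button is low, at crop (183,135), the collar arm is down at the block top at (260,290), and the arm is clear.

```bash
python3 -c "
from workcell import workorder
print(workorder.sign_off())"
```

```text
the job is handed in; nothing more can be done
None
```

The block is home against the end stop, the rod is bottomed in the well and the collar is set on the block's top face, going by stall position, wrist force (under 13 N throughout) and the final pictures; the job is handed in at about 21 s with the arm clear, but sign-off returned no verdict.

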